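# Roll a pipe stub into the V-rest for spraying

### The job

Roll the grey pipe stub along the bench by pushing on its side with the fingers, up the little ramps and over the lips into the wooden V-rest, so that it settles in both V notches with an end sticking out past each block. Let it roll (do not drag it), push it steadily without flicking it, never lift it, and leave the bottles, tin, cap, tape and brush where they are.

Things in the scene. Friction and masses are not known exactly. Their poses are not given: they have to be found in the camera images.
- pipe: grey primed pipe stub, a round bar 40 mm in diameter and 200 mm long with orange end plugs, about 0.55 kg, lying on the bench on the V-rest's entry side, nearly parallel to the V. Origin at its middle, on its axis (20 mm above the bench at the start); its y axis runs along its length. Smooth and slippery (friction about 0.35), it rolls freely; its x and z axes turn with it.
- stripe (a point): yellow stripe painted along the pipe: point at mid-length on the pipe's surface, 20 mm from its axis. It faces up at the start and goes round as the pipe rolls.
- vrest: wooden V-rest fixed to the bench: two like V-blocks 30 mm wide, centred 50 mm either side of the middle (70 mm of bare bench between), joined by a bar 18 mm high, 24 to 44 mm beyond the origin. Origin on the bench under the bottom of the V, midway between the blocks; x points from the entry side through the V, y along the V, z up. The pipe comes in from -x.
- lip (a point): middle of the line through the tops of the two lips (in the gap), 14 mm high, at x -22.5 mm in the V-rest's frame. Block profile (x, height in mm): ramp foot (-72.5, 0), straight up to the lip (-22.5, 14), down to the bottom of the V (0, 1), then a steep 60 degree back face up to (25, 45).
- seat (a point): the point where the middle of the pipe's axis lies when it is seated in the V: in the V-rest's frame x -7.3 mm, 28.3 mm above the bench. As the pipe crosses the lip its axis is about 34 mm high and it then rolls down into the V by itself.
- bottle_a: first green bottle, 80 mm across, 250 mm tall; origin under its foot; a bystander
- bottle_b: second green bottle, 80 mm across, 250 mm tall; origin under its foot; a bystander
- tin: paint tin with a paper label, 80 mm across, 110 mm tall; origin under its foot; a bystander
- gold_cap: gold-painted cap, 44 mm across, 16 mm high; origin under its foot; a bystander
- tape: roll of masking tape lying flat, 100 mm across, 25 mm high; origin under its centre; a bystander
- brush: paint brush lying on the bench; a bystander
There are look-alikes about, which are no part of the job. There is more than one size of the pipe; the one meant has the size given above.

How it is judged (in metres and radians):
On the way, in this order (a step that is already met when the one before it is completed fails the run):
1. the pipe has rolled half over on the bench: its stripe is underneath (height (world z) of stripe below 0.01 m and height (world z) of pipe below 0.028 m), for 0.02 s.
2. the pipe lies in both notches of the V-rest (x of pipe in the frame of vrest between -0.0125 and -0.0023 m and z of pipe in the frame of vrest between 0.024 and 0.0315 m and y of pipe in the frame of vrest between -0.033 and 0.033 m and angle between the y axis of pipe and the y axis of vrest, either way round below 0.06 rad), for 0.2 s.
At the end, for the whole second after the job is handed in: The pipe rests in the V: its middle within 5 mm across the V and about 4 mm in height of the seated place, within 33 mm of the middle along the V (both ends stick out past the blocks), parallel to the V within 0.06 rad, and still; the bystanders are within 20 mm of where they stood (all of step 2 and linear speed of pipe below 0.02 m/s and angular speed of pipe below 0.3 rad/s and distance of each of bottle_a, bottle_b, tin, gold_cap, tape, brush from where it was at the start of the episode below 0.02 m); the robot touches nothing.
It fails at once if the pipe was lifted off the bench short of the ramps (x of pipe in the frame of vrest below -0.11 m and height (world z) of pipe above 0.03 m).
It fails at once if the pipe was lifted (height (world z) of pipe above 0.046 m).
It fails at once if the pipe was flicked or flung (faster than 0.5 m/s) (linear speed of pipe above 0.5 m/s).
It fails at once if a bystander was moved more than 20 mm (distance of any of bottle_a, bottle_b, tin, gold_cap, tape, brush from where it was at the start of the episode above 0.02 m).
It also fails if it takes over 42 s, if anything falls off the work surface, if the arm or the gripper's body presses on something with over 40 N, if the wrist force passes 120 N, or if a joint passes its speed limit or range.

### The arm

A 6-joint arm with a two-finger parallel gripper is mounted at the origin on the work surface. World frame = base frame: x ahead of the robot, y to its left, z up, the work surface at z = 0. Lengths are in mm, angles in degrees, forces in N, time in s.
With the tool pointing down it reaches from about 350 to 850 mm from the base axis. Payload 8.1 kg.
Tool frame: the origin (TCP) lies midway between the tips of the shut fingers; the grasp point (between the pads) lies 19 mm behind it (r.pinch_z is the distance from the TCP to the grasp point, in mm); z points along the fingers, y is the line along which they close (so a half turn about z gives the same grasp; the last joint's range is limited). The gripper opens to 85 mm and grips with 20 to 120 N. Pads are 22 mm wide; open, the fingers measure 114 mm over their backs; the gripper's body (76 mm by 85 mm) begins 54 mm behind the grasp point. The pads swing forward as they close: fully open they stand 13 mm farther back than shut.
Start: joints at [59.679, 7.471, 85.268, -0, 87.261, -4.893], TCP at [257.605, 541.89, 193.692] pointing down, gripper open.
Joint ranges: [-169.43, 169.43], [-51.17, 129.36], [1.28, 143.12], [-76.62, 256.62], [0, 156.53], [-152.29, 152.29]. Speed limits (degrees/s): [136.94, 136.94, 159.86, 180, 180, 180].

### API

Orientations are given as [roll, pitch, yaw] about the fixed x, y, z axes, in that order (R = Rz(yaw) Ry(pitch) Rx(roll)).
In Python, from bench import sensors, optics, job, r gives the robot as it stands.
- The arm moves only by the tool play_rows, never from a script. Its argument "motion" is a list that holds one entry, the list of rows, each a list of 6 numbers: the shift along the tool's x, y, z in cm, then the turn, a rotation vector about the tool's x, y, z in degrees. In form: [[[x, y, z, ax, ay, az], ...]]. A call has 1 to 5 rows; each row is the pose to reach, as a shift and turn from the pose commanded when the call began, along the tool's axes at that moment; what a row does not reach only later rows make up. A row lasts 1/10 s, in which the tool goes at most 50 mm and 8.59 degrees, less where a joint would pass 70% of its speed; a pose out of reach is approached as far as the arm can. A call with a gripper value outside its range is refused whole. "jaw" is the opening, from 0 (shut) to 1 (fully open), set as the call begins (left out, the last holds). The fingers move at their own pace and stop on an object; "squeeze" is the grip in N (left out, the last holds). Time passes only in rows, so rows that repeat a pose let the fingers close. It gives the time, the measured TCP pose, the force, the opening and the grip force at its end, in the units of the state.
- sensors.sense(): the state, without advancing time (a new reading comes with each control period).
- optics.snapshot(name): name is "scene" or "top" or "wrist"; returns a dict with "pixels" (420x560x3 uint8, red, green, blue), "mtx" (3x3 intrinsics, pixels), "R" (3x3) and "t" (3): a world point X has camera coordinates R X + t; the wrist camera has in their place "T_tool_cam" (4x4, takes a point from camera to tool coordinates, whose origin is the TCP and whose axes are the flange's). Camera axes: x right, y down, z forward; pixel columns grow to the right and rows downward; lengths in mm; the calibration is good to about 2 mm. A picture is of the moment at which its call begins: read the wrist's pose just before it. There is no depth.
- job.hand_in(): hands the job in; it is judged then, once.
The state is a dict: "time": time; "joint_pos": joint angles; "qd": joint speeds; "joint_efforts": joint torques, N m; "tool_pos": TCP position; "tcp_rot": TCP orientation; "ft_force": force on the tool from outside, world axes, zero at the start; "wrist_torque": the same for the moment, N m; "finger_gap": finger opening in mm; "grip_force": force on a finger pad.
Only numpy, scipy, OpenCV 4.12 (cv2) and the standard library are available. Lean on these libraries where they do the work, as an engineer would, in place of code of your own. Each camera call takes 0.05 s, during which the arm holds its last target. There are 200 camera calls.

## Working session

There is one attempt and no reset: what is moved stays moved. The work goes in short steps, Python scripts to look and compute and a tool call to move; the robot and the scene stay as the last step left them, time stands still between calls to the robot, and variables do not carry over. Pictures are saved under pics/ and viewed, at most 10 in all, crops included, and the job is handed in when it is done.

Besides the shell and the picture viewer there is one more tool, called after "Request:" by a JSON object that holds its "api" and its "payload". play_rows: Moves the arm, as the interface text tells. Its arguments: {"type":"object","properties":{"motion":{"type":"array","items":{"type":"array","items":{"type":"array","items":{"type":"number"}}}},"jaw":{"type":"number"},"squeeze":{"type":"number"}},"required":["motion"]}

```bash
mkdir -p pics; python3 - <<'E'
from bench import sensors,optics
import cv2,numpy as np,pickle
s=sensors.sense();print(s)
for n in("scene","top"):
    d=optics.snapshot(n);pickle.dump(d,open(n+".pkl","wb"));cv2.imwrite(f"pics/{n}0.png",d["pixels"][:,:,::-1])
    print(n,d["mtx"].round(1).tolist(),np.round(-np.array(d["R"]).T@d["t"]))
E
```

```text
{'time': 0.0, 'joint_pos': array([ 5.96797764e+01,  7.51364349e+00,  8.53297644e+01,  1.01128907e-03,
        8.72606427e+01, -4.89291862e+00]), 'qd': array([ 0.01736111, -0.09871883,  0.04451083, -0.00810561,  0.02341628,
       -0.05330132]), 'joint_efforts': array([ 1.47638848e-04, -5.69449604e+01, -5.00518441e+01, -5.21433394e-04,
        1.59176567e-02, -2.90329092e-05]), 'tool_pos': array([257.28125631, 541.36142167, 192.65510297]), 'tcp_rot': array([-1.79896415e+02, -9.88122783e-03,  1.54572637e+02]), 'ft_force': array([ 0.08916019, -0.15755286,  0.14779479]), 'wrist_torque': array([-0.00101611,  0.0048082 , -0.01361077]), 'grip_force': 0.0, 'finger_gap': 85.02723884596695}
scene [[396.8, 0.0, 280.9], [0.0, 396.8, 213.0], [0.0, 0.0, 1.0]] [1334.  -41.  572.]
top [[494.9, 0.0, 279.7], [0.0, 494.9, 209.3], [0.0, 0.0, 1.0]] [ 398.   26. 1148.]
```

View pics/top0.png

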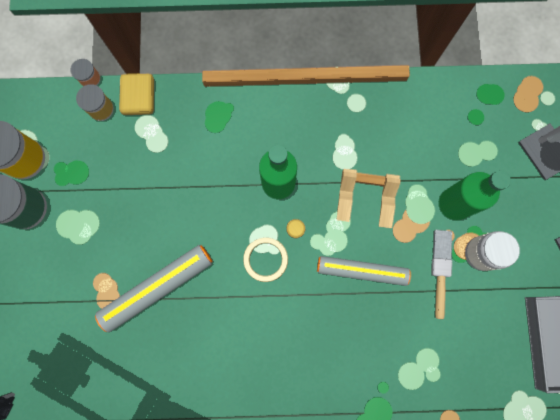

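View pics/scene0.png

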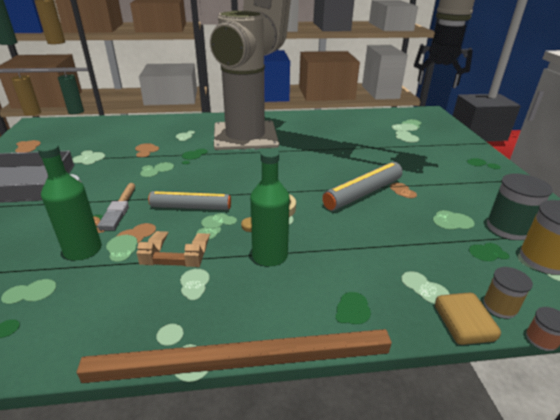

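```bash
python3 - <<'E'
import cv2,numpy as np,pickle
d=pickle.load(open("top.pkl","rb"));p=d["pixels"];K,R,t=d["mtx"],np.array(d["R"]),np.array(d["t"])
def back(uv,z):
    r=R.T@np.linalg.inv(K)@np.array([*uv,1.]);c=-R.T@t;return c+r*(z-c[2])/r[2]
hsv=cv2.cvtColor(p,cv2.COLOR_RGB2HSV)
m=cv2.inRange(hsv,(25,150,150),(34,255,255))
n,l,st,ce=cv2.connectedComponentsWithStats(m)
for i in range(1,n):
    if st[i,4]<80: continue
    pts=np.argwhere(l==i)[:,::-1].astype(float)
    W=np.array([back(q,40 if ce[i][0]>250 else 50) for q in pts])[:,:2];c=W.mean(0)
    v=np.linalg.svd(W-c)[2][0] if len(W)<3000 else None
    pr=(W-c)@v;print(ce[i].round(1),c.round(1),"dir",np.degrees(np.arctan2(v[1],v[0])).round(2),"len",np.ptp(pr).round(1),"mid",((pr.max()+pr.min())/2).round(1))
c=p[160:290,310:440][:,:,::-1]
cv2.imwrite("pics/crop1.png",cv2.resize(c,None,fx=4.6,fy=4.6,interpolation=cv2.INTER_CUBIC))
E
```

```text
[150.4 287.8] [423.5 309.7] dir 122.26 len 239.2 mid -2.0
[364.6 269.8] [ 448.6 -163.3] dir 80.22 len 176.9 mid 0.4
```

View pics/crop1.png

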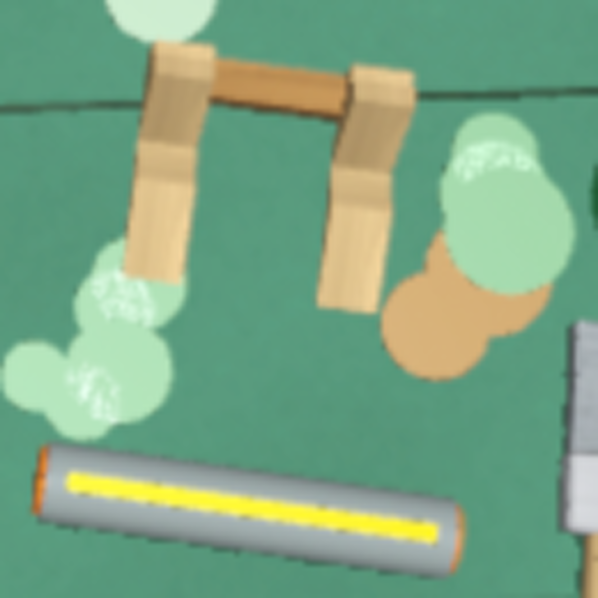

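The crop shows the pipe stub centred near crop (250,510) = image (365,271). The candidates are the stub at (365,271), about 200 mm long, and the grey pipe at (153,288), about 270 mm. The first fits the stated size and lies on the V-rest's ramp side. The ramp feet are at crop (124,275) and (378,313).

```bash
python3 - <<'E'
import cv2,numpy as np,pickle
from scipy.optimize import least_squares
d=pickle.load(open("top.pkl","rb"));K,R,t=d["mtx"],np.array(d["R"]),np.array(d["t"])
px=np.array([(124,275),(183,283),(317,306),(378,313),(153,43),(216,47),(352,66),(414,73)])
uv=(px+.5)/4.6-.5+[310,160]
M=np.array([(-72.5,y,0) for y in(65,35,-35,-65)]+[(25,y,45) for y in(65,35,-35,-65)],float)
def W(q,M):
    c,s=np.cos(q[2]),np.sin(q[2]);return np.c_[M[:,0]*c-M[:,1]*s+q[0],M[:,0]*s+M[:,1]*c+q[1],M[:,2]]
def f(q):
    X=W(q,M)@R.T+t;P=X@np.array(K).T;return (P[:,:2]/P[:,2:]-uv).ravel()
r=least_squares(f,[600,-180,0]);q=r.x
print(q[:2].round(1),np.degrees(q[2]).round(2));print(r.fun.reshape(-1,2).round(2).tolist())
c,s=np.cos(q[2]),np.sin(q[2]);e=np.array([448.7,-162.9])-q[:2]
print("pipe in V",c*e[0]+s*e[1],-s*e[0]+c*e[1])
for nm,p,z in(("left end",(40,480),20),("right end",(460,545),20),("brush",(575,500),0)):
    u=(np.array(p)+.5)/4.6-.5+[310,160];rr=R.T@np.linalg.inv(K)@np.array([*u,1.]);C=-R.T@t;w=C+rr*(z-C[2])/rr[2];w=w[:2]-q[:2];print(nm,(w+q[:2]).round(1),c*w[0]+s*w[1],-s*w[0]+c*w[1])
E
```

```text
[ 637.6 -186.8] -8.74
[[-0.1, -2.54], [-0.21, -2.75], [0.4, -4.16], [-0.1, -4.14], [0.14, 3.11], [-0.52, 3.79], [0.39, 3.27], [-0.01, 3.3]]
pipe in V -190.36324823818964 -5.082070420482044
left end [465.9 -62.5] -188.66057084583053 96.76405308075502
right end [ 427.8 -267.2] -195.17364601910867 -111.34338568252448
brush [ 448.9 -331.7] -164.52346445924076 -171.902061098739
```

```bash
python3 - <<'E'
import cv2,numpy as np,pickle
from scipy.optimize import least_squares
d=pickle.load(open("top.pkl","rb"));K,R,t=d["mtx"],np.array(d["R"]),np.array(d["t"])
px=np.array([(124,275),(183,283),(317,306),(378,313),(148,78),(211,82),(347,100),(410,107),(135,177),(195,184),(329,203),(391,210),(139,143),(199,150),(335,167),(395,175)])
uv=(px+.5)/4.6-.5+[310,160]
M=np.array([(x,y,z) for x,z in((-72.5,0),(25,45),(-22.5,14),(0,1)) for y in(65,35,-35,-65)],float)
def f(q):
    c,s=np.cos(q[2]),np.sin(q[2]);X=np.c_[M[:,0]*c-M[:,1]*s+q[0],M[:,0]*s+M[:,1]*c+q[1],M[:,2]]@R.T+t;P=X@np.array(K).T;return (P[:,:2]/P[:,2:]-uv).ravel()
r=least_squares(f,[600,-180,0]);q=r.x
print(q[:2].round(1),np.degrees(q[2]).round(2));print(r.fun.reshape(-1,2).round(1).tolist())
c,s=np.cos(q[2]),np.sin(q[2]);e=np.array([448.7,-162.9])-q[:2]
print("pipe in V",c*e[0]+s*e[1],-s*e[0]+c*e[1], "seat world",q[0]-7.3*c,q[1]-7.3*s)
E
```

```text
[ 628.7 -185.9] -8.98
[[-0.4, 1.1], [-0.5, 0.9], [0.1, -0.3], [-0.4, -0.3], [1.1, -0.8], [0.4, -0.1], [1.4, -0.2], [0.8, -0.2], [0.1, 0.5], [-0.1, 0.5], [0.7, 0.1], [0.0, 0.2], [-0.4, -0.3], [-0.8, -0.3], [-0.9, -0.3], [-1.3, -0.5]]
pipe in V -181.4111066369565 -5.377287179095639 seat world 621.517261703007 -184.7583331758506
```

Request:
{"api": "play_rows", "payload": {"motion": [[[-3.7,-3.1,0,0,0,0],[-7.4,-6.2,0,0,0,0],[-11.1,-9.3,0,0,0,0],[-14.8,-12.4,0,0,0,0],[-18.5,-15.5,0,0,0,0]]], "jaw": 1}}

```text
time: 0.6
tool_pos: [358.3, 320.6, 193.2]
tcp_rot: [-180.0, -0.0, 154.6]
ft_force: [0.9, -0.3, -0.4]
finger_gap: 85.9
grip_force: 0.0
```

Request:
{"api": "play_rows", "payload": {"motion": [[[-2.3,-4.1,0,0,0,0],[-4.7,-8.3,0,0,0,0],[-7.0,-12.4,0,0,0,0],[-9.4,-16.6,0,0,0,0],[-11.7,-20.7,0,0,0,0]]]}}

```text
time: 1.1
tool_pos: [374.4, 83.5, 193.4]
tcp_rot: [-180.0, 0.0, 154.6]
ft_force: [0.6, 0.3, 0.2]
finger_gap: 85.7
grip_force: 0.0
```

Request:
{"api": "play_rows", "payload": {"motion": [[[-2.3,-4.1,0,0,0,-3.3],[-4.7,-8.3,0,0,0,-6.6],[-7.0,-12.4,0,0,0,-9.9],[-9.4,-16.6,0,0,0,-13.2],[-11.7,-20.7,0,0,0,-16.4]]]}}

```text
time: 1.6
tool_pos: [391.2, -154.0, 193.6]
tcp_rot: [180.0, 0.0, 171.1]
ft_force: [1.4, 0.6, 0.1]
finger_gap: 85.1
grip_force: 0.0
```

```bash
cat >h.py <<'E'
from bench import sensors,optics
import numpy as np
from scipy.spatial.transform import Rotation as Ro
def tcpV():
    s=sensors.sense();c,sn=np.cos(np.radians(-8.98)),np.sin(np.radians(-8.98));e=s["tool_pos"][:2]-[628.7,-185.9]
    print("t",round(s["time"],2),"tcp",s["tool_pos"].round(1),"rot",s["tcp_rot"].round(2),"V",round(c*e[0]+sn*e[1],1),round(-sn*e[0]+c*e[1],1),"F",s["ft_force"].round(1),"gap",round(s["finger_gap"],1))
    return s
E
python3 -c "
from h import *;tcpV()"
```

```text
t 1.6 tcp [ 391.2 -154.   193.6] rot [1.8000e+02 2.0000e-02 1.7109e+02] V -239.6 -5.5 F [1.4 0.6 0.1] gap 85.1
```

Request:
{"api": "play_rows", "payload": {"motion": [[[0,0,4,0,0,0],[0,0,8,0,0,0],[0,0,12,0,0,0],[0,0,16,0,0,0],[0,0,18,0,0,0]]]}}

```text
time: 2.1
tool_pos: [388.8, -150.5, 9.6]
tcp_rot: [179.9, -0.3, 171.0]
ft_force: [-1.0, 1.5, 0.1]
finger_gap: 85.5
grip_force: 0.0
```

Request:
{"api": "play_rows", "payload": {"motion": [[[0,0,0.7,0,0,0],[0,0,1.2,0,0,0],[0,0,1.4,0,0,0]]]}}

```text
time: 2.4
tool_pos: [392.4, -152.3, 0.4]
tcp_rot: [-180.0, 0.1, 171.0]
ft_force: [-0.3, 0.0, -0.5]
finger_gap: 85.6
grip_force: 0.0
```

```bash
python3 -c "
from h import *;import cv2
tcpV()
a=optics.snapshot('scene')['pixels'][130:290,80:320,::-1];a=cv2.resize(a,None,fx=3,fy=3)
b=optics.snapshot('wrist')['pixels'][:,:,::-1]
cv2.imwrite('pics/a2.png',a);cv2.imwrite('pics/w2.png',b)"
```

```text
t 2.4 tcp [ 392.4 -152.3    0.4] rot [-1.7997e+02  7.0000e-02  1.7098e+02] V -238.6 -3.6 F [-0.3  0.  -0.5] gap 85.6
```

View pics/w2.png

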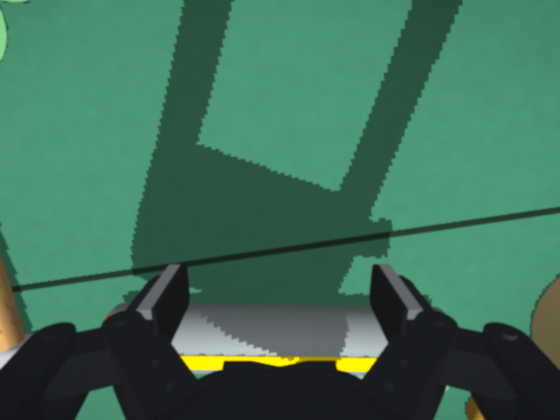

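View pics/a2.png

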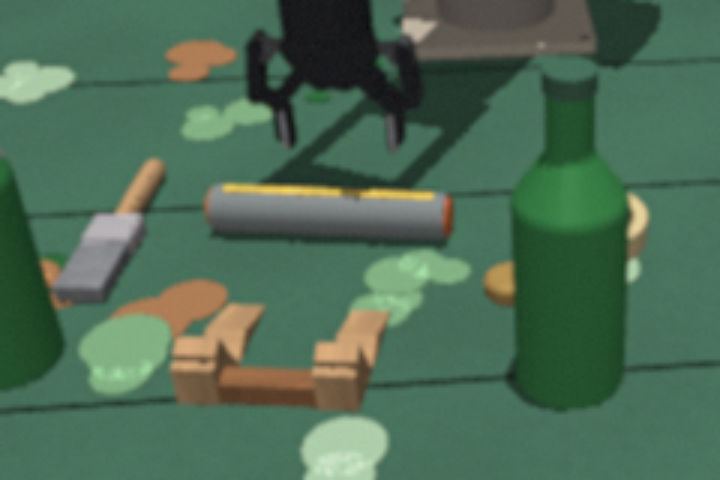

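The wrist view shows the fingertips at (175,280) and (390,280), straddling the pipe's middle at (280,340). The scene crop shows a clear path from the pipe to the V-rest at (270,360). Pushing now.

Request:
{"api": "play_rows", "payload": {"motion": [[[-0.5,-0.1,0,0,0,0],[-1.0,-0.1,0,0,0,0],[-1.5,-0.1,0,0,0,0],[-2.0,-0.1,0,0,0,0],[-2.4,-0.1,0,0,0,0]]]}}

```text
time: 3.0
tool_pos: [415.9, -156.8, -0.2]
tcp_rot: [-180.0, 0.0, 171.0]
ft_force: [-0.8, -0.1, 0.2]
finger_gap: 85.5
grip_force: 0.0
```

Request:
{"api": "play_rows", "payload": {"motion": [[[-0.4,0,0,0,0,0],[-0.8,0,0,0,0,0],[-1.2,0,0,0,0,0],[-1.6,0,0,0,0,0],[-2.0,0,0,0,0,0]]]}}

```text
time: 3.5
tool_pos: [435.3, -159.8, -0.3]
tcp_rot: [180.0, -0.0, 171.0]
ft_force: [0.5, 0.2, 1.2]
finger_gap: 85.6
grip_force: 0.0
```

Request:
{"api": "play_rows", "payload": {"motion": [[[-0.4,0,0,0,0,0],[-0.8,0,0,0,0,0],[-1.2,0,0,0,0,0],[-1.6,0,0,0,0,0],[-2.0,0,0,0,0,0]]]}}

```text
time: 4.0
tool_pos: [455.1, -163.0, -0.3]
tcp_rot: [-180.0, 0.0, 171.0]
ft_force: [-0.8, 0.7, 0.3]
finger_gap: 85.8
grip_force: 0.0
```

```bash
cat >>h.py <<'E'
def pic(n):
    import cv2
    tcpV()
    a=optics.snapshot('scene')['pixels'][130:290,80:280,::-1];b=optics.snapshot('top')['pixels'][150:300,300:450,::-1]
    a=cv2.resize(a,(400,320));b=cv2.resize(b,(400,400));o=np.zeros((400,800,3),np.uint8);o[:320,:400]=a;o[:,400:]=b
    cv2.imwrite(f'pics/{n}.png',o)
E
python3 -c "
from h import *
pic('p3')"
```

```text
t 4.0 tcp [ 4.551e+02 -1.630e+02 -3.000e-01] rot [-180.      0.    170.97] V -175.1 -4.5 F [-0.8  0.7  0.3] gap 85.8
```

View pics/p3.png

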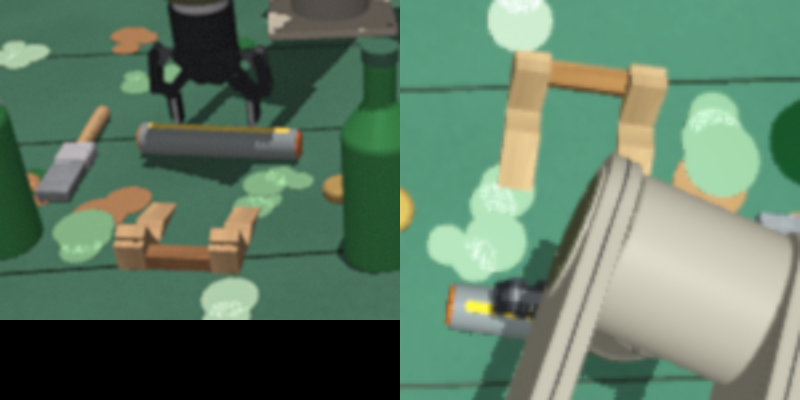

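```bash
python3 -c "
from h import *
import pickle
for n in('scene','top'):
    d=optics.snapshot(n);K,R,t=map(np.array,(d['mtx'],d['R'],d['t']))
    for X in([455.1,-163,13],[455.1+.156*44,-163+.988*44,13],[455.1-.156*44,-163-.988*44,13],[448.7,-163,40],[448.7,-163,20],[465.9,-62.5,20]):
        p=K@(R@X+t);p=p[:2]/p[2];
        print(n,X,p.round(1),((p-[80,130])*2 if n=='scene' else (p-[300,150])*400/150+[400,0]).round())
"
```

```text
scene [455.1, -163, 13] [189.2 203.6] [218. 147.]
scene [461.964, -119.52799999999999, 13] [206.2 204.2] [252. 148.]
scene [448.23600000000005, -206.472, 13] [172.2 203.1] [184. 146.]
scene [448.7, -163, 40] [188.1 193.4] [216. 127.]
scene [448.7, -163, 20] [189. 200.] [218. 140.]
scene [465.9, -62.5, 20] [228.4 201.5] [297. 143.]
top [455.1, -163, 13] [362.3 267.5] [566. 313.]
top [461.964, -119.52799999999999, 13] [343.1 265.1] [515. 307.]
top [448.23600000000005, -206.472, 13] [381.5 270. ] [617. 320.]
top [448.7, -163, 40] [364.5 269.7] [572. 319.]
top [448.7, -163, 20] [363.  270.2] [568. 321.]
top [465.9, -62.5, 20] [318.3 263.9] [449. 304.]
```

```bash
python3 -c "
from h import *
d=optics.snapshot('scene');K,R,t=map(np.array,(d['mtx'],d['R'],d['t']))
for z in(0,13,30,50):
  for sg in(1,-1):
    X=np.array([392.4+.156*44*sg,-152.3+.988*44*sg,z]);p=K@(R@X+t);p=p[:2]/p[2];print(z,sg,((p-[80,130])*3).round())
s=tcpV()
w=optics.snapshot('wrist');T=np.linalg.inv(np.array(w['T_tool_cam']))
print(np.array(w['T_tool_cam']).round(2).tolist(),w.keys())
for X in([0,44,-13,1],[0,-44,-13,1],[0,44,0,1],[11,44,-13,1],[-11,44,-13,1]):
    c=(T@X)[:3];p=w['mtx']@c;print(X,(p[:2]/p[2]).round())
"
```

```text
0 1 [394. 196.]
0 -1 [298. 193.]
13 1 [393. 184.]
13 -1 [296. 181.]
30 1 [391. 168.]
30 -1 [293. 165.]
50 1 [389. 148.]
50 -1 [290. 145.]
t 4.25 tcp [ 4.546e+02 -1.629e+02 -4.000e-01] rot [ 1.8000e+02 -2.0000e-02  1.7098e+02] V -175.5 -4.4 F [-0.8 -0.  -0. ] gap 85.4
[[-0.0, -0.96, -0.3, 75.5], [1.0, -0.0, 0.0, -0.6], [-0.0, -0.3, 0.96, -180.74], [0.0, 0.0, 0.0, 1.0]] dict_keys(['pixels', 'mtx', 'T_tool_cam'])
[0, 44, -13, 1] [355. 247.]
[0, -44, -13, 1] [205. 247.]
[0, 44, 0, 1] [350. 239.]
[11, 44, -13, 1] [356. 230.]
[-11, 44, -13, 1] [354. 264.]
```

The pipe has not moved. The fingertips look about 50 mm above the bench, which is higher than expected, so they passed over the pipe. I'll back off and check the fingertip geometry with the jaw shut.

Request:
{"api": "play_rows", "payload": {"motion": [[[1.0,0,-2,0,0,0],[3,0,-3,0,0,0],[5,0,-3,0,0,0],[6.5,0,-3,0,0,0],[6.5,0,-3,0,0,0]]]}}

```text
time: 4.8
tool_pos: [389.0, -152.3, 29.3]
tcp_rot: [180.0, -0.1, 170.9]
ft_force: [0.6, 1.0, 0.4]
finger_gap: 85.2
grip_force: 0.0
```

```bash
cat >>h.py <<'E'
def zoom(n):
    import cv2
    s=tcpV()
    d=optics.snapshot('scene');a=d['pixels'];K,R,t=map(np.array,(d['mtx'],d['R'],d['t']))
    o=cv2.resize(a[130:230,130:260,::-1],None,fx=3,fy=4*.75)
    M=Ro.from_euler('xyz',s['tcp_rot'],degrees=True).as_matrix()
    p=K@(R@s['tool_pos']+t);p=p[:2]/p[2];cv2.drawMarker(o,tuple(int(v) for v in (p-[130,130])*3),(0,0,255),0,8)
    w=optics.snapshot('wrist')['pixels'][:,:,::-1];return np.hstack([o,cv2.resize(w,(400,300))])
E
python3 - <<'E'
from h import *;import cv2
np.save('z1.npy',zoom(1))
from bench import r
print([(k,getattr(r,k)) for k in dir(r) if not k.startswith('_')][:40])
E
```

```text
t 4.8 tcp [ 389.  -152.3   29.3] rot [ 1.7999e+02 -5.0000e-02  1.7095e+02] V -242.0 -4.2 F [0.6 1.  0.4] gap 85.2
[('PlanningError', <class 'bench.PlanningError'>), ('pinch_z', 18.700000000000003)]
```

Request:
{"api": "play_rows", "payload": {"motion": [[[0,0,0,0,0,0],[0,0,0,0,0,0],[0,0,0,0,0,0],[0,0,0,0,0,0],[0,0,0,0,0,0]]], "jaw": 0}}

```text
time: 5.4
tool_pos: [390.6, -152.7, 29.6]
tcp_rot: [180.0, -0.0, 171.0]
ft_force: [0.9, -0.5, -1.0]
finger_gap: 12.0
grip_force: 0.0
```

```bash
python3 - <<'E'
from h import *;import cv2
cv2.imwrite('pics/z.png',np.vstack([np.load('z1.npy'),zoom(2)]))
E
```

```text
t 5.4 tcp [ 390.6 -152.7   29.6] rot [ 1.7999e+02 -1.0000e-02  1.7098e+02] V -240.3 -4.4 F [ 0.9 -0.5 -1. ] gap 12.0
```

View pics/z.png

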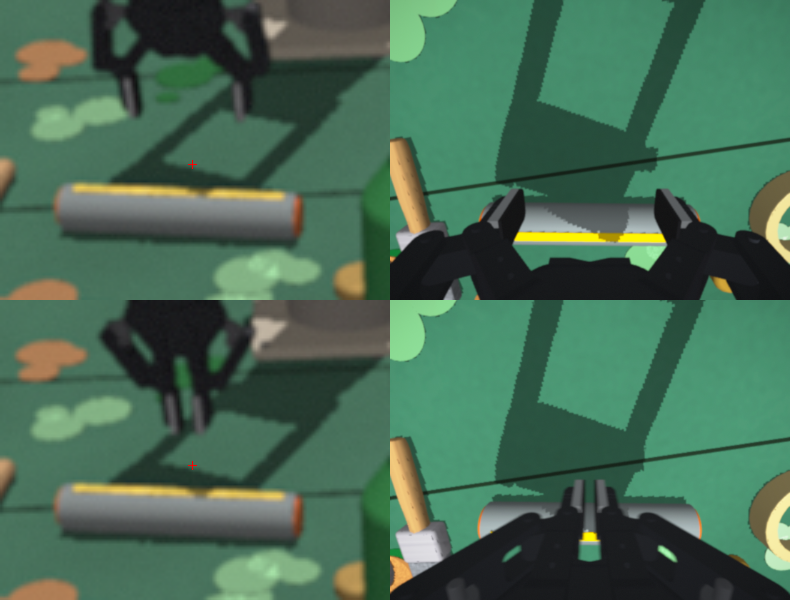

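```bash
python3 - <<'E'
from h import *
from scipy.optimize import least_squares
s=tcpV();d=optics.snapshot('scene');K,R,t=map(np.array,(d['mtx'],d['R'],d['t']));w=optics.snapshot('wrist');T=np.linalg.inv(np.array(w['T_tool_cam']));Kw=np.array(w['mtx'])
M=Ro.from_euler('xyz',[180,0,170.95],degrees=True).as_matrix();P=np.array([389,-152.3,29.3])
def f(q):
    x,z,y=q;o=[]
    for sg,u,v in((1,(210,169.3),(378,266)),(-1,(174.3,168.3),(182,266))):
        a=K@(R@(M@[x,sg*y,z]+P)+t);b=Kw@(T@[x,sg*y,z,1])[:3];o+=[a[:2]/a[2]-u,(b[:2]/b[2]-v)*.5]
    return np.concatenate(o)
r=least_squares(f,[0,0,43]);print(r.x.round(1),r.fun.round(1),Kw[0,0])
E
```

```text
t 5.5 tcp [ 390.6 -152.7   29.7] rot [ 1.8000e+02 -1.0000e-02  1.7098e+02] V -240.4 -4.4 F [-0.   0.1 -0.6] gap -0.1
[  5.2 -46.3  47.1] [ 0.5  0.1  0.2  0.   0.7 -0.   0.2  0.1] 310.6366611523547
```

Both cameras agree that the open tips sit about 46 mm behind the reported TCP, not 13 mm. The reported TCP therefore has to go to z ≈ -33. I'll reopen the jaw and go lower, watching the force.

Request:
{"api": "play_rows", "payload": {"motion": [[[0,0,0,0,0,0],[0,0,1.0,0,0,0],[0,0,2.5,0,0,0],[0,0,4.0,0,0,0],[0,0,5.0,0,0,0]]], "jaw": 1}}

```text
time: 6.1
tool_pos: [389.6, -152.2, -22.0]
tcp_rot: [180.0, -0.1, 171.0]
ft_force: [-0.4, 0.4, -0.3]
finger_gap: 72.6
grip_force: 0.0
```

Request:
{"api": "play_rows", "payload": {"motion": [[[0,0,0.2,0,0,0],[0,0,0.5,0,0,0],[0,0,0.9,0,0,0],[0,0,1.2,0,0,0],[0,0,1.2,0,0,0]]]}}

```text
time: 6.6
tool_pos: [390.5, -152.7, -32.5]
tcp_rot: [180.0, -0.0, 171.0]
ft_force: [-0.0, -0.9, -0.8]
finger_gap: 85.4
grip_force: 0.0
```

```bash
python3 - <<'E'
from h import *;import cv2
cv2.imwrite('pics/z3.png',cv2.resize(zoom(2),None,fx=1,fy=1))
E
```

```text
t 6.6 tcp [ 390.5 -152.7  -32.5] rot [ 1.8000e+02 -1.0000e-02  1.7097e+02] V -240.5 -4.4 F [-0.  -0.9 -0.8] gap 85.4
```

View pics/z3.png

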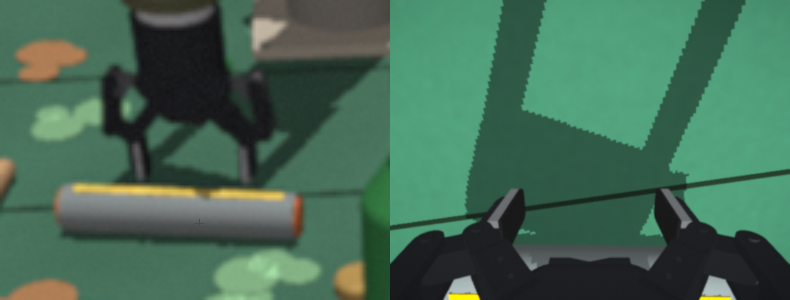

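The fingertips are now at (140,180) and (247,180), low behind the pipe and clear of it. Pushing again.

Request:
{"api": "play_rows", "payload": {"motion": [[[-0.4,0,0,0,0,0],[-0.9,0,0,0,0,0],[-1.4,0,0,0,0,0],[-1.9,0,0,0,0,0],[-2.4,0,0,0,0,0]]]}}

```text
time: 7.2
tool_pos: [414.8, -156.6, -32.3]
tcp_rot: [-180.0, 0.0, 171.0]
ft_force: [-0.1, -0.1, 0.5]
finger_gap: 85.6
grip_force: 0.0
```

Request:
{"api": "play_rows", "payload": {"motion": [[[-0.4,0,0,0,0,0],[-0.8,0,0,0,0,0],[-1.2,0,0,0,0,0],[-1.6,0,0,0,0,0],[-2.0,0,0,0,0,0]]]}}

```text
time: 7.7
tool_pos: [434.3, -159.7, -32.3]
tcp_rot: [180.0, -0.0, 171.0]
ft_force: [-1.2, 0.2, 0.1]
finger_gap: 85.4
grip_force: 0.2
```

```bash
cat >>h.py <<'E'
def plugs():
    import cv2
    tcpV()
    d=optics.snapshot('scene');a=d['pixels'];h=cv2.cvtColor(a,cv2.COLOR_RGB2HSV)
    y=cv2.inRange(h,(20,130,120),(34,255,255))[170:290,130:245];q=np.argwhere(y)
    print('yellow',len(q),(q.mean(0)[::-1]+[130,170]).round(1) if len(q) else '')
    # grey body: rows at columns across the pipe -> top/bottom edges
    g=cv2.inRange(h,(0,0,30),(179,70,190));g[:,:125]=0;g[:165]=0;g[300:]=0;g[:,245:]=0
    n,l,st,ce=cv2.connectedComponentsWithStats(g)
    for i in range(1,n):
        if st[i,4]>150: print('grey',st[i].tolist(),ce[i].round(1))
E
python3 -c "
from h import *
plugs()"
```

```text
t 7.7 tcp [ 434.3 -159.7  -32.3] rot [180.    -0.   170.97] V -196.1 -4.4 F [-1.2  0.2  0.1] gap 85.4
yellow 204 [186.8 201.8]
grey [145, 182, 91, 71, 1563] [194.1 209.2]
grey [125, 235, 85, 65, 438] [161.1 261.1]
```

The stripe has moved from row 193 to row 202, so the pipe is rolling. Continuing the push.

Request:
{"api": "play_rows", "payload": {"motion": [[[-0.4,0,0,0,0,0],[-0.8,0,0,0,0,0],[-1.2,0,0,0,0,0],[-1.6,0,0,0,0,0],[-2.0,0,0,0,0,0]]]}}

```text
time: 8.25
tool_pos: [454.1, -162.8, -32.3]
tcp_rot: [180.0, 0.0, 171.0]
ft_force: [-0.3, 0.3, -0.1]
finger_gap: 85.3
grip_force: 0.2
```

Request:
{"api": "play_rows", "payload": {"motion": [[[-0.4,0,0,0,0,0],[-0.8,0,0,0,0,0],[-1.2,0,0,0,0,0],[-1.6,0,0,0,0,0],[-2.0,0,0,0,0,0]]]}}

```text
time: 8.75
tool_pos: [473.8, -166.0, -32.3]
tcp_rot: [180.0, -0.0, 171.0]
ft_force: [0.4, 0.6, -0.3]
finger_gap: 85.7
grip_force: 0.2
```

```bash
python3 -c "
from h import *
plugs();pic('p4')"
```

```text
t 8.75 tcp [ 473.8 -166.   -32.3] rot [180.    -0.   170.97] V -156.1 -4.5 F [ 0.4  0.6 -0.3] gap 85.7
yellow 1 [244. 223.]
grey [141, 165, 27, 25, 257] [155.2 171.3]
grey [125, 189, 111, 111, 2285] [182.1 222.9]
t 8.8 tcp [ 474.5 -166.1  -32.1] rot [-1.7999e+02  4.0000e-02  1.7097e+02] V -155.4 -4.6 F [-0.7 -0.6 -0. ] gap 85.0
```

View pics/p4.png

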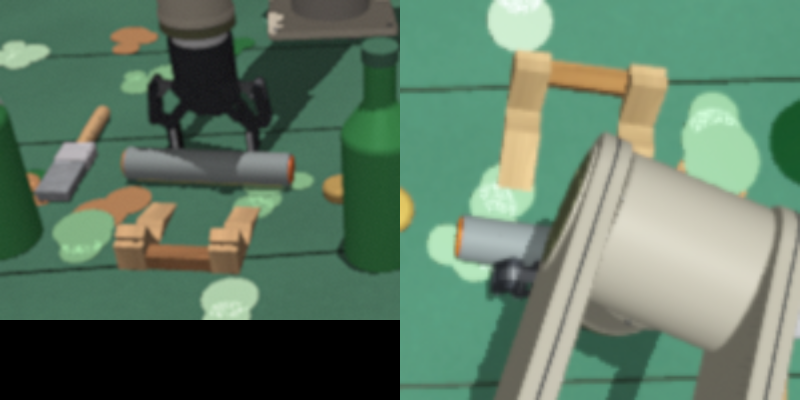

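The pipe is parallel to the V and has rolled about 55 mm, with its left plug at top-crop (460,238). The stripe is out of sight underneath. Continuing, with a gradual finger lift for the ramps.

Request:
{"api": "play_rows", "payload": {"motion": [[[-0.4,0,0,0,0,0],[-0.8,0,0,0,0,0],[-1.2,0,0,0,0,0],[-1.6,0,0,0,0,0],[-2.0,0,0,0,0,0]]]}}

```text
time: 9.4
tool_pos: [493.7, -169.1, -32.3]
tcp_rot: [-180.0, 0.0, 171.0]
ft_force: [-0.3, -0.4, 1.1]
finger_gap: 84.7
grip_force: 0.4
```

Request:
{"api": "play_rows", "payload": {"motion": [[[-0.4,0,0,0,0,0],[-0.8,0,0,0,0,0],[-1.2,0,-0.05,0,0,0],[-1.6,0,-0.1,0,0,0],[-2.0,0,-0.15,0,0,0]]]}}

```text
time: 9.9
tool_pos: [513.4, -172.2, -30.7]
tcp_rot: [-180.0, 0.0, 171.0]
ft_force: [-0.6, -0.8, 0.1]
finger_gap: 85.6
grip_force: 0.2
```

Request:
{"api": "play_rows", "payload": {"motion": [[[-0.4,0,-0.06,0,0,0],[-0.8,0,-0.12,0,0,0],[-1.2,0,-0.18,0,0,0],[-1.6,0,-0.24,0,0,0],[-2.0,0,-0.3,0,0,0]]]}}

```text
time: 10.4
tool_pos: [528.4, -174.7, -27.5]
tcp_rot: [180.0, -0.6, 170.9]
ft_force: [-37.8, 6.6, 41.0]
finger_gap: 85.1
grip_force: 24.7
```

Request:
{"api": "play_rows", "payload": {"motion": [[[-0.4,0,-0.06,0,0,0],[-0.8,0,-0.12,0,0,0],[-1.2,0,-0.18,0,0,0],[-1.6,0,-0.24,0,0,0],[-2.0,0,-0.3,0,0,0]]]}}

```text
time: 10.9
tool_pos: [542.0, -177.2, -21.8]
tcp_rot: [180.0, -1.3, 171.1]
ft_force: [-75.6, 10.3, 86.8]
finger_gap: 85.4
grip_force: 54.8
```

```bash
cat >>h.py <<'E'
def left():
    import cv2
    tcpV();d=optics.snapshot('top');h=cv2.cvtColor(d['pixels'],cv2.COLOR_RGB2HSV)
    m=cv2.inRange(h,(3,160,120),(14,255,255))[185:290,310:345]
    q=np.argwhere(m)[:,::-1]+[310,185];print(len(q),q.mean(0) if len(q) else '')
    K,R,t=map(np.array,(d['mtx'],d['R'],d['t']))
    if len(q):
        for z in(20,30):
            r=R.T@np.linalg.inv(K)@np.array([*q.mean(0),1.]);C=-R.T@t;w=(C+r*(z-C[2])/r[2])[:2]-[628.7,-185.9]
            c,s=np.cos(np.radians(-8.98)),np.sin(np.radians(-8.98));print(z,'plug V',(c*w[0]+s*w[1]).round(1),(-s*w[0]+c*w[1]).round(1))
E
python3 -c "
from h import *
left();plugs()"
```

```text
t 10.9 tcp [ 542.  -177.2  -21.8] rot [179.96  -1.31 171.07] V -87.0 -5.0 F [-75.6  10.3  86.8] gap 85.4
4 [324.5 217.5]
20 plug V -72.2 94.3
30 plug V -73.9 95.0
t 10.95 tcp [ 543.2 -177.5  -21.3] rot [179.96  -1.2  171.07] V -85.8 -5.0 F [-68.8   8.7  79.5] gap 85.3
yellow 1 [242. 222.]
grey [170, 179, 40, 33, 288] [196.1 189.2]
grey [130, 214, 106, 32, 1678] [179.5 227.2]
grey [125, 235, 85, 65, 421] [160.4 260.6]
```

The force reached 115 N: the tips are bearing on the pipe above its axis and wedging it against the ramp. I'll back off the way the tool came, then lower.

Request:
{"api": "play_rows", "payload": {"motion": [[[0.5,0,0,0,0,0],[1.0,0,0,0,0,0],[1.6,0,0,0,0,0],[2.3,0,0,0,0,0],[3.2,0,0,0,0,0]]]}}

```text
time: 11.5
tool_pos: [520.8, -173.4, -24.9]
tcp_rot: [180.0, 0.0, 171.0]
ft_force: [-0.1, -0.5, 0.1]
finger_gap: 85.7
grip_force: 0.0
```

Request:
{"api": "play_rows", "payload": {"motion": [[[0.7,0,0,0,0,0],[1.4,0,0,0,0,0],[2.1,0,0,0,0,0],[2.8,0,0,0,0,0],[2.8,0,0,0,0,0]]]}}

```text
time: 12.0
tool_pos: [492.2, -168.8, -25.1]
tcp_rot: [180.0, -0.0, 171.0]
ft_force: [0.7, -0.1, 0.1]
finger_gap: 85.4
grip_force: 0.0
```

```bash
python3 -c "
from h import *
left();plugs();pic('p5')
import cv2
s=zoom(1);b=cv2.imread('pics/p5.png');cv2.imwrite('pics/p6.png',np.vstack([s[:,:390].copy() if 0 else cv2.resize(s,(800,304))[:200],b]))"
```

```text
t 12.0 tcp [ 492.2 -168.8  -25.1] rot [ 1.7999e+02 -4.0000e-02  1.7097e+02] V -137.5 -4.4 F [ 0.7 -0.1  0.1] gap 85.4
3 [323.33333333 233.        ]
20 plug V -108.4 93.0
30 plug V -109.7 93.7
t 12.05 tcp [ 492.9 -169.   -24.8] rot [180.    -0.   170.96] V -136.8 -4.5 F [ 0.4 -0.3  0.7] gap 85.5
yellow 4 [243.2 222.8]
grey [141, 165, 28, 17, 237] [154.5 171.5]
grey [135, 187, 101, 66, 1968] [183.3 218.6]
grey [125, 235, 85, 65, 438] [159.9 260.4]
t 12.1 tcp [ 493.3 -169.1  -24.7] rot [-1.7999e+02  2.0000e-02  1.7096e+02] V -136.3 -4.5 F [-0.1 -0.4  0.6] gap 85.6
t 12.2 tcp [ 493.6 -169.2  -24.6] rot [-1.7999e+02  3.0000e-02  1.7097e+02] V -136.0 -4.5 F [0.7 0.7 0.7] gap 85.6
```

View pics/p6.png

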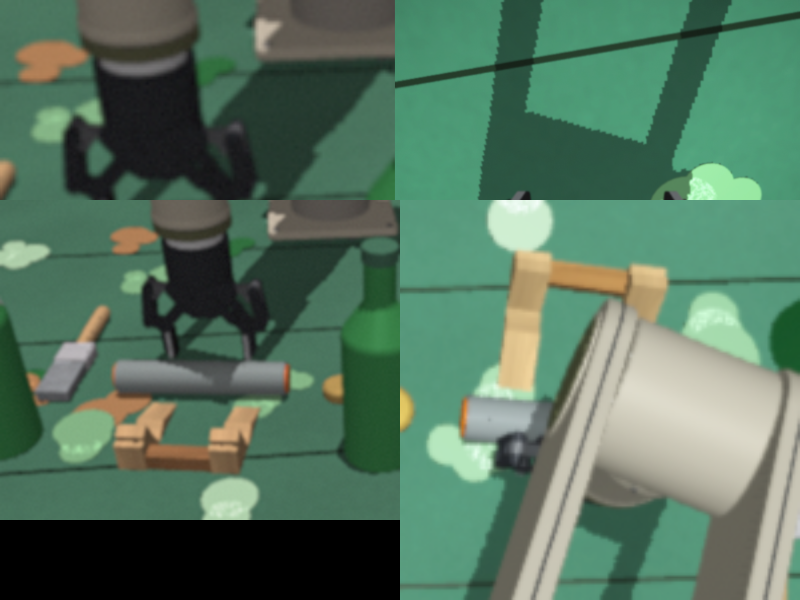

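```bash
python3 - <<'E'
from h import *
import cv2
d=optics.snapshot('scene');K,R,t=map(np.array,(d['mtx'],d['R'],d['t']))
c,s=np.cos(np.radians(-8.98)),np.sin(np.radians(-8.98))
def pr(x,y,z):
    X=np.array([628.7+c*x-s*y,-185.9+s*x+c*y,z]);p=K@(R@X+t);return (p[:2]/p[2]).round(1)
for x,z in((-108,20),(-75,20),(-65,23),(-56,25.5)):
    print(x,'silh',[min(pr(x+20*np.cos(a),-5,z+20*np.sin(a))[1] for a in np.linspace(0,6.28,60)),max(pr(x+20*np.cos(a),-5,z+20*np.sin(a))[1] for a in np.linspace(0,6.28,60))],'ends',pr(x,95,z),pr(x,-105,z))
tcpV()
# column profiles down the pipe, now
a=d['pixels']
for u in(185,): print([tuple(int(v) for v in a[r_,u]) for r_ in range(186,236,2)])
# finger tip at tool offsets -46/-58, now
S=tcpV()['tool_pos']
M=Ro.from_euler('xyz',[180,0,171],degrees=True).as_matrix()
# z3 pose
P=np.array([390.5,-152.7,-32.5])
for z in(-42,-46,-50,-55,-60):
  for x in(-10,0,10):
    q=K@(R@(M@[x,45,z]+P)+t);print(z,x,((q[:2]/q[2]-[130,130])*3).round())
E
```

```text
-108 silh [np.float64(207.9), np.float64(224.4)] ends [223.5 217.5] [141.5 214.8]
-75 silh [np.float64(215.7), np.float64(232.6)] ends [221.3 225.6] [136.9 222.8]
-65 silh [np.float64(217.1), np.float64(234.2)] ends [220.5 227.1] [135.3 224.2]
-56 silh [np.float64(218.4), np.float64(235.7)] ends [219.8 228.5] [133.7 225.6]
t 12.35 tcp [ 493.5 -169.1  -24.7] rot [-1.8000e+02  1.0000e-02  1.7098e+02] V -136.1 -4.5 F [-0.1  0.8  0.7] gap 85.5
[(26, 26, 30), (24, 28, 28), (38, 62, 50), (62, 99, 79), (71, 113, 91), (61, 95, 76), (62, 97, 77), (71, 112, 90), (69, 110, 88), (71, 112, 89), (56, 89, 71), (35, 55, 43), (55, 64, 60), (74, 77, 77), (78, 81, 81), (82, 85, 84), (87, 91, 90), (101, 105, 105), (93, 97, 96), (77, 81, 80), (61, 66, 64), (36, 57, 46), (59, 94, 76), (75, 119, 96), (75, 118, 96)]
t 12.35 tcp [ 493.5 -169.1  -24.7] rot [-1.8000e+02  1.0000e-02  1.7098e+02] V -136.1 -4.5 F [-0.1  0.8  0.7] gap 85.5
-42 -10 [242. 192.]
-42 0 [244. 186.]
-42 10 [246. 181.]
-46 -10 [242. 188.]
-46 0 [244. 183.]
-46 10 [246. 177.]
-50 -10 [241. 185.]
-50 0 [243. 179.]
-50 10 [245. 173.]
-55 -10 [241. 180.]
-55 0 [243. 174.]
-55 10 [245. 168.]
-60 -10 [240. 175.]
-60 0 [242. 169.]
-60 10 [244. 164.]
```

Request:
{"api": "play_rows", "payload": {"motion": [[[0.5,0,0,0,0,0],[1.0,0,0,0,0,0],[1.5,0,0,0,0,0],[2.0,0,0,0,0,0],[2.0,0,0.5,0,0,0]]]}}

```text
time: 12.85
tool_pos: [473.3, -166.0, -29.5]
tcp_rot: [-180.0, 0.0, 171.0]
ft_force: [0.7, 0.2, 0.1]
finger_gap: 85.7
grip_force: 0.0
```

Request:
{"api": "play_rows", "payload": {"motion": [[[0,0,0.4,0,0,0],[0,0,0.7,0,0,0],[0,0,1.0,0,0,0],[0,0,1.2,0,0,0],[0,0,1.2,0,0,0]]]}}

```text
time: 13.35
tool_pos: [473.3, -165.8, -42.3]
tcp_rot: [180.0, -0.0, 171.0]
ft_force: [1.2, 0.2, 0.1]
finger_gap: 85.3
grip_force: 0.0
```

```bash
python3 - <<'E'
from h import *
left()
w=optics.snapshot('wrist');T=np.linalg.inv(np.array(w['T_tool_cam']))
for z in(-46,-50,-55,-60):
    for x in(11,-11):
        c=(T@[x,42.7,z,1])[:3];p=w['mtx']@c;print(z,x,(p[:2]/p[2]).round())
a=optics.snapshot('scene')['pixels']
for u in(185,215):print([int(v) for v in a[186:240:2,u].mean(1)],[int(v) for v in np.ptp(a[186:240:2,u].astype(int),axis=1)])
E
```

```text
t 13.35 tcp [ 473.3 -165.8  -42.3] rot [ 1.7999e+02 -4.0000e-02  1.7097e+02] V -156.7 -4.4 F [1.2 0.2 0.1] gap 85.3
4 [323.5 231. ]
20 plug V -103.7 93.1
30 plug V -105.1 93.8
-46 11 [370. 255.]
-46 -11 [366. 295.]
-50 11 [373. 258.]
-50 -11 [369. 300.]
-55 11 [376. 263.]
-55 -11 [371. 306.]
-60 11 [379. 269.]
-60 -11 [375. 312.]
[28, 23, 49, 87, 91, 75, 76, 92, 61, 43, 45, 46, 68, 146, 149, 141, 130, 116, 95, 78, 65, 45, 77, 97, 96, 93, 95] [2, 6, 21, 41, 41, 33, 36, 41, 29, 20, 19, 21, 8, 5, 8, 7, 5, 6, 5, 4, 5, 21, 36, 43, 41, 43, 42]
[31, 34, 36, 35, 30, 37, 44, 45, 45, 69, 95, 96, 94, 142, 151, 144, 135, 119, 100, 81, 72, 71, 134, 169, 144, 107, 87] [7, 6, 4, 6, 9, 12, 20, 21, 20, 31, 43, 42, 25, 5, 7, 6, 6, 5, 4, 3, 4, 23, 44, 54, 47, 40, 40]
```

Allowing for the pad width, both cameras give a tip offset of about 56 mm. The tips had been pushing above the axis. They are now at about 14 mm, so I'll lower slightly and push again.

Request:
{"api": "play_rows", "payload": {"motion": [[[0,0,0.2,0,0,0],[-0.4,0,0.3,0,0,0],[-0.9,0,0.3,0,0,0],[-1.4,0,0.3,0,0,0],[-1.8,0,0.3,0,0,0]]]}}

```text
time: 14.0
tool_pos: [492.1, -168.9, -44.6]
tcp_rot: [-180.0, 0.0, 171.0]
ft_force: [-0.2, 1.6, 0.3]
finger_gap: 85.7
grip_force: 0.0
```

Request:
{"api": "play_rows", "payload": {"motion": [[[-0.3,0,0,0,0,0],[-0.6,0,0,0,0,0],[-0.9,0,0,0,0,0],[-1.2,0,0,0,0,0],[-1.5,0,0,0,0,0]]]}}

```text
time: 14.5
tool_pos: [506.3, -171.1, -44.8]
tcp_rot: [180.0, -0.0, 171.0]
ft_force: [-0.7, 0.6, 0.2]
finger_gap: 85.4
grip_force: 0.1
```

Request:
{"api": "play_rows", "payload": {"motion": [[[-0.3,0,0,0,0,0],[-0.6,0,0,0,0,0],[-0.9,0,0,0,0,0],[-1.2,0,0,0,0,0],[-1.5,0,0,0,0,0]]]}}

```text
time: 15.0
tool_pos: [521.2, -173.5, -44.8]
tcp_rot: [-180.0, -0.0, 171.0]
ft_force: [-0.9, -0.1, 1.6]
finger_gap: 85.3
grip_force: 0.8
```

Request:
{"api": "play_rows", "payload": {"motion": [[[-0.3,0,-0.05,0,0,0],[-0.6,0,-0.1,0,0,0],[-0.9,0,-0.15,0,0,0]]]}}

```text
time: 15.3
tool_pos: [528.1, -174.4, -43.8]
tcp_rot: [180.0, -0.2, 171.0]
ft_force: [-9.2, 1.1, 5.8]
finger_gap: 85.5
grip_force: 4.8
```

```bash
python3 - <<'E'
from h import *
left()
a=optics.snapshot('scene')['pixels']
for u in(165,185,205):print([int(v) for v in a[200:250:2,u].mean(1)],[int(v) for v in np.ptp(a[200:250:2,u].astype(int),axis=1)])
E
```

```text
t 15.3 tcp [ 528.1 -174.4  -43.8] rot [179.98  -0.23 170.98] V -101.2 -4.4 F [-9.2  1.1  5.8] gap 85.5
3 [324.33333333 221.        ]
20 plug V -80.4 93.8
30 plug V -82.0 94.5
[28, 27, 31, 41, 36, 34, 28, 22, 41, 73, 78, 85, 128, 122, 100, 81, 72, 73, 96, 74, 86, 96, 96, 94, 94] [1, 2, 5, 14, 16, 12, 6, 3, 3, 3, 4, 2, 5, 5, 5, 3, 3, 37, 54, 20, 32, 43, 43, 43, 43]
[25, 27, 65, 91, 90, 89, 93, 83, 49, 69, 76, 83, 87, 88, 84, 80, 78, 62, 46, 47, 65, 95, 124, 151, 156] [3, 3, 27, 41, 42, 42, 41, 39, 19, 2, 3, 2, 4, 5, 4, 4, 3, 10, 21, 21, 31, 43, 32, 66, 73]
[30, 29, 26, 27, 25, 29, 33, 25, 32, 118, 149, 149, 142, 132, 114, 94, 79, 68, 102, 151, 141, 129, 122, 115, 101] [1, 6, 3, 2, 4, 5, 5, 5, 4, 5, 6, 6, 6, 5, 4, 4, 3, 4, 55, 82, 78, 71, 67, 60, 40]
```

Request:
{"api": "play_rows", "payload": {"motion": [[[-0.2,0,-0.1,0,0,0],[-0.5,0,-0.2,0,0,0],[-0.8,0,-0.28,0,0,0]]]}}

```text
time: 15.7
tool_pos: [535.3, -175.6, -41.1]
tcp_rot: [180.0, -0.3, 171.0]
ft_force: [-11.8, 1.9, 7.7]
finger_gap: 85.4
grip_force: 6.1
```

```bash
cat >>h.py <<'E'
def prof():
    tcpV();a=optics.snapshot('scene')['pixels']
    for u in(155,175,185,195,205):
        c=a[205:255,u].astype(int);g=(np.ptp(c,axis=1)<13)&(c.mean(1)>50);q=np.flatnonzero(g)+205;print(u,q.min() if len(q) else '',q.max() if len(q) else '',end=' | ')
    y=a[205:255,140:225].astype(int);m=(y[...,0]>150)&(y[...,1]>120)&(y[...,2]<80);q=np.argwhere(m);print('yel',len(q),q.mean(0)+[205,140] if len(q) else '')
E
python3 -c "
from h import *
prof()"
```

```text
t 15.7 tcp [ 535.3 -175.6  -41.1] rot [179.97  -0.3  170.97] V -93.9 -4.4 F [-11.8   1.9   7.7] gap 85.4
155 218 233 | 175 218 234 | 185 218 235 | 195 219 235 | 205 218 235 | yel 0
```

Request:
{"api": "play_rows", "payload": {"motion": [[[-0.3,0,-0.1,0,0,0],[-0.6,0,-0.2,0,0,0],[-0.9,0,-0.3,0,0,0],[-1.2,0,-0.4,0,0,0],[-1.5,0,-0.5,0,0,0]]]}}

```text
time: 16.25
tool_pos: [550.5, -178.0, -36.1]
tcp_rot: [180.0, -0.3, 171.0]
ft_force: [-9.2, 0.8, 6.2]
finger_gap: 85.6
grip_force: 5.0
```

```bash
python3 -c "
from h import *
prof()"
```

```text
t 16.25 tcp [ 550.5 -178.   -36.1] rot [179.98  -0.26 170.97] V -78.5 -4.4 F [-9.2  0.8  6.2] gap 85.6
155 221 236 | 175 222 237 | 185 222 237 | 195 223 237 | 205 223 238 | yel 0
```

Request:
{"api": "play_rows", "payload": {"motion": [[[-0.3,0,-0.08,0,0,0],[-0.6,0,-0.16,0,0,0],[-0.9,0,-0.24,0,0,0],[-1.2,0,-0.32,0,0,0],[-1.5,0,-0.4,0,0,0]]]}}

```text
time: 16.8
tool_pos: [565.3, -180.4, -32.1]
tcp_rot: [180.0, -0.3, 171.0]
ft_force: [-9.2, 1.7, 6.3]
finger_gap: 85.4
grip_force: 5.0
```

```bash
python3 -c "
from h import *
prof()"
```

```text
t 16.8 tcp [ 565.3 -180.4  -32.1] rot [179.98  -0.25 170.97] V -63.4 -4.5 F [-9.2  1.7  6.3] gap 85.4
155 215 238 | 175 223 240 | 185 230 240 | 195 217 240 | 205 224 240 | yel 18 [225.11111111 157.22222222]
```

Request:
{"api": "play_rows", "payload": {"motion": [[[-0.3,0,-0.06,0,0,0],[-0.5,0,-0.1,0,0,0],[-0.7,0,-0.14,0,0,0],[-0.9,0,-0.16,0,0,0],[-1.1,0,-0.16,0,0,0]]]}}

```text
time: 17.35
tool_pos: [578.8, -182.7, -29.8]
tcp_rot: [-180.0, 0.0, 171.0]
ft_force: [0.4, 1.4, 0.6]
finger_gap: 85.5
grip_force: 0.0
```

```bash
python3 -c "
from h import *
prof()"
```

```text
t 17.35 tcp [ 578.8 -182.7  -29.8] rot [-1.7999e+02  5.0000e-02  1.7097e+02] V -49.8 -4.6 F [0.4 1.4 0.6] gap 85.5
155 222 242 | 175 226 243 | 185 227 242 | 195 220 242 | 205 227 243 | yel 51 [235.66666667 178.41176471]
```

The force dropped to zero, so the pipe has gone over the lip. Retreating.

Request:
{"api": "play_rows", "payload": {"motion": [[[0.3,0,0,0,0,0],[1.0,0,0,0,0,0],[2.5,0,0,0,0,0],[4.5,0,0,0,0,0],[6.5,0,0,0,0,0]]]}}

```text
time: 17.9
tool_pos: [512.8, -172.1, -30.1]
tcp_rot: [180.0, -0.0, 171.0]
ft_force: [-0.5, 0.5, 0.3]
finger_gap: 85.2
grip_force: 0.0
```

Request:
{"api": "play_rows", "payload": {"motion": [[[3,0,-3,0,0,0],[6,0,-7,0,0,0],[9,0,-11,0,0,0],[12,0,-15,0,0,0],[14,0,-19,0,0,0]]]}}

```text
time: 18.4
tool_pos: [373.4, -149.7, 160.9]
tcp_rot: [-180.0, -0.0, 171.0]
ft_force: [2.0, -0.8, 0.4]
finger_gap: 85.7
grip_force: 0.0
```

Request:
{"api": "play_rows", "payload": {"motion": [[[0,4,-2,0,0,0],[0,8,-3,0,0,0],[0,12,-3,0,0,0],[0,16,-3,0,0,0],[0,20,-3,0,0,0]]]}}

```text
time: 18.9
tool_pos: [406.8, 48.6, 190.2]
tcp_rot: [180.0, 0.1, 171.0]
ft_force: [0.3, 0.3, 0.7]
finger_gap: 85.0
grip_force: 0.0
```

```bash
python3 - <<'E'
from h import *
prof()
import cv2
c,s=np.cos(np.radians(-8.98)),np.sin(np.radians(-8.98))
d=optics.snapshot('top');K,R,t=map(np.array,(d['mtx'],d['R'],d['t']))
a=d['pixels'].astype(int)
# orange plugs + grey body, back-projected at axis height 28.3, in V frame
h=cv2.cvtColor(d['pixels'],cv2.COLOR_RGB2HSV)
g=cv2.inRange(h,(0,0,60),(179,60,220));g[:150]=0;g[260:]=0;g[:,:300]=0;g[:,430:]=0
n,l,st,ce=cv2.connectedComponentsWithStats(g)
i=1+st[1:,4].argmax();q=np.argwhere(l==i)[:,::-1].astype(float);print(st[i],ce[i])
C=-R.T@t;r=(np.linalg.inv(K)@np.c_[q,np.ones(len(q))].T).T@R;W=C+r*((34-C[2])/r[:,2])[:,None]
e=W[:,:2]-[628.7,-185.9];V=np.c_[c*e[:,0]+s*e[:,1],-s*e[:,0]+c*e[:,1]]
print('x',V[:,0].min(),V[:,0].max(),V[:,0].mean(),'y',V[:,1].min(),V[:,1].max())
m=V[:,1].mean();k=np.polyfit(V[:,1],V[:,0],1);print('angle',np.degrees(np.arctan(k[0])))
ds=optics.snapshot('scene');Ks,Rs,ts=map(np.array,(ds['mtx'],ds['R'],ds['t']))
for x,z in((-7.3,28.3),(-22,34)):
    rr=[]
    for A in np.linspace(0,6.28,90):
        X,Y=x+20*np.cos(A),0;p=Ks@(Rs@np.array([628.7+c*X-s*Y,-185.9+s*X+c*Y,z+20*np.sin(A)])+ts);rr.append(p[1]/p[2])
    print(x,min(rr),max(rr))
E
```

```text
t 18.9 tcp [406.8  48.6 190.2] rot [1.7999e+02 7.0000e-02 1.7095e+02] V -255.8 197.0 F [0.3 0.3 0.7] gap 85.0
155 230 243 | 175 231 244 | 185 232 243 | 195 232 243 | 205 233 245 | yel 8 [246.625 174.75 ]
[ 327  181   92   29 1552] [373.01868557 194.97036082]
x -31.932130004051253 15.392381268049377 -8.510794377246093 y -113.91625043454547 94.84915213859351
angle 0.2921606698593665
-7.3 230.10453063447034 248.27958261485668
-22 224.1042672541572 242.08519074735295
```

Request:
{"api": "play_rows", "payload": {"motion": [[[0,0,0,0,0,0],[0,0,0,0,0,0],[0,0,0,0,0,0],[0,0,0,0,0,0],[0,0,0,0,0,0]]]}}

```text
time: 19.55
tool_pos: [407.2, 46.6, 190.1]
tcp_rot: [180.0, 0.0, 170.9]
ft_force: [-0.5, 0.3, -0.3]
finger_gap: 85.5
grip_force: 0.0
```

```bash
python3 -c "
from bench import job
print(job.hand_in())"
```

```text
the job is handed in; nothing more can be done
None
```

I handed the job in at about 19.6 s; no verdict came back. My last measurement had the pipe seated in both notches (about 1 mm off across the V, 0.3° off parallel, about 9 mm off centre along it), with the arm clear and no contact with the bystanders seen, though one early push jammed at the ramp foot (about 115 N, limit 120 N) before I lowered the fingers.

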